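Clear the microtome bench into its trays

ROBOT

A 6-joint arm with a two-finger parallel gripper is mounted at the origin on the work surface. World frame = base frame: x ahead of the robot, y to its left, z up, the work surface at z = 0. Lengths are in m, angles in degrees, forces in N, time in s.
With the tool pointing down it reaches from about 0.375 to 0.975 m from the base axis. Payload 3.8 kg.
Tool frame: the origin (TCP) lies midway between the tips of the shut fingers; the grasp point (between the pads) lies 19 mm behind it; z points along the fingers, y is the line along which they close (so a half turn about z gives the same grasp; the last joint's range is limited). The gripper opens to 85 mm and grips with 20 to 120 N. Pads are 22 mm wide; open, the fingers measure 114 mm over their backs; the gripper's body (76 mm by 85 mm) begins 54 mm behind the grasp point. The pads swing forward as they close: fully open they stand 13 mm farther back than shut.
Start: joints at [62.344, 15.12, 91.902, -0, 72.978, -2.114], TCP at [0.291, 0.609, 0.231] pointing down, gripper open.
Joint ranges: [-150.88, 150.88], [-54.13, 125.18], [17.81, 147.31], [-75.09, 255.09], [0, 152.58], [-146.25, 146.25]. Speed limits (degrees/s): [147.25, 147.25, 180, 180, 180, 180].

INTERFACE

Orientations are given as [roll, pitch, yaw] about the fixed x, y, z axes, in that order (R = Rz(yaw) Ry(pitch) Rx(roll)).
In Python, from bench import * gives the robot as it stands. The module is installed in compiled form; this text tells all that it offers.
- The arm moves only by the tool move_arm, never from a script. Its argument "series" is a list of rows, each a list of 5 numbers: the opening, from -1 (shut) to 1 (fully open), then the shift along the world's x, y, z in shares of 0.6 m (1.0 is 0.6 m), then the turn about the world's z in shares of 180 degrees (1.0 is 180 degrees). A call has 1 to 12 rows; each row is the pose to reach, as a shift and turn from the pose commanded when the call began; what a row does not reach only later rows make up. A row lasts 1/10 s, in which the tool goes at most 50 mm and 8.59 degrees, less where a joint would pass 70% of its speed; a pose out of reach is approached as far as the arm can. No shift or turn number may pass 1 either way. A call with a gripper value outside its range is refused whole. The fingers move at their own pace and stop on an object; the grip force is fixed at half the most. Time passes only in rows, so rows that repeat a pose let the fingers close. It gives the time, the measured TCP pose, the force, the opening and the grip force at its end, in the units of the state.
- state(): the state, without advancing time (a new reading comes with each control period).
- grab_frame(name): name is "scene" or "top" or "wrist"; returns a dict with "frame" (400x640x3 uint8, blue, green, red), "intrinsics" (3x3 intrinsics, pixels), "R" (3x3) and "t" (3): a world point X has camera coordinates R X + t. Camera axes: x right, y down, z forward; pixel columns grow to the right and rows downward; lengths in m; the calibration is good to about 2 mm. A picture is of the moment at which its call begins. There is no depth.
- hand_in(): hands the job in; it is judged then, once.
The state is a dict: "time_s": time; "joints": joint angles; "qd": joint speeds; "tau": joint torques, N m; "tcp_pos": TCP position; "tool_rot": TCP orientation; "force": force on the tool from outside, world axes, zero at the start; "torque": the same for the moment, N m; "finger_gap": finger opening in m; "finger_force": force on a finger pad.
Only numpy, scipy, OpenCV 4.12 (cv2) and the standard library are available. Lean on these libraries where they do the work, as an engineer would, in place of code of your own. Each camera call takes 0.05 s, during which the arm holds its last target. There are 200 camera calls.

TASK

Sort the five loose pieces of the embedding work into their trays: the two tissue cassettes into the long divided tray, one in each bay; the two steel moulds side by side into the undivided rectangular tray; and the specimen jar upright into the round dish. Everything stands flat on its tray's floor, the right way up as it is now, and nothing is stacked. Leave the tape roll and the black clamp knob where they lie.

Things in the scene. Friction and masses are not known exactly. Their poses are not given: they have to be found in the camera images.
- block_cassette: Tissue cassette with its wax block, lying flat: a white plastic plate 40 x 28 x 7 mm (body x, y, z) carrying a cream wax block 26 x 23 mm (centred 4 mm toward body +x) that reaches 14 mm above the bench. About 18 g. Origin: centre of the underside; z up; x along the 40 mm length. Starts at any yaw. Grip it across the 28 mm width (body y) low down.
- empty_cassette: Empty tissue cassette, closed and lying flat: a white plastic plate 40 x 28 x 9 mm (body x, y, z) with a row of dark slots on top and no wax. About 12 g. Origin: centre of the underside; z up; x along the 40 mm length. Starts at any yaw.
- large_mould: Larger steel embedding mould: an open-topped rectangular steel pan, 46 x 36 x 14 mm outside (body x, y, z), upright walls 2 mm thick, open side up. About 35 g. Origin: centre of the underside; z up; x along the 46 mm length. Starts at any yaw.
- small_mould: Smaller steel embedding mould: the same kind of open pan, 34 x 26 x 14 mm outside (body x, y, z), open side up. About 25 g. Origin: centre of the underside; z up; x along the 34 mm length. Starts at any yaw.
- jar: Specimen jar: small round clear plastic jar with a white screw cap, 45 mm high, standing upright: the body is 34 mm in diameter up to 15 mm height, narrows to a 28 mm neck, and the cap is 32 mm in diameter from 29 to 45 mm height. Grip it by the cap or the body. About 40 g. Origin: centre of the underside; z up along its axis.
- divided_tray: Long white plastic tray fixed on the bench, 98 x 180 mm outside (body x, y), 16 mm high, walls and floor 4 mm thick, with one full-height 4 mm divider across the middle (along body x at y = 0). Its two equal bays are 90 x 84 mm inside, centred at body y = +44 and -44 mm. Origin: centre of the underside, so the inner floor is at z = 4 mm. One cassette belongs flat in each bay, either way round.
- open_tray: Undivided white plastic rectangular tray fixed on the bench, 110 x 140 mm outside (body x, y), 16 mm high, walls and floor 4 mm thick (102 x 132 mm inside). Origin: centre of the underside, inner floor at z = 4 mm. Both moulds belong flat in it, side by side, for example at body y = +33 and -33 mm.
- dish: Round white plastic dish fixed on the bench, 104 mm across the rim, 16 mm high, wall and floor 4 mm thick. Origin: centre of the underside, inner floor at z = 4 mm. The jar belongs upright in it, near the middle.
- tape_roll: Bystander: roll of pale label tape lying flat among the pieces, 48 mm outside and 31 mm inside diameter, 18 mm high, loose. Origin: centre of the underside. Leave it alone.
- clamp_knob: Bystander: black plastic clamp knob with six lobes standing on the bench, about 46 mm across, 24 mm high, loose. Origin: centre of the underside. Leave it alone.
Mind the look-alikes: they are no part of the job. What is shaped like the block_cassette but turquoise is not meant.

How it is judged:
By the outcome, as a careful person would: the job done as asked, in the order asked, and still so for the second after the job is handed in, with the robot touching nothing.
It also fails if it takes over 102 s, if anything falls off the work surface, if the arm or the gripper's body presses on something with over 40 N, if the wrist force passes 120 N, or if a joint passes its speed limit or range.

## Working session

There is one attempt and no reset: what is moved stays moved. The work goes in short steps, Python scripts to look and compute and a tool call to move; the robot and the scene stay as the last step left them, time stands still between calls to the robot, and variables do not carry over. Pictures are saved under pics/ and viewed, at most 14 in all, crops included, and the job is handed in when it is done.

Besides the shell and the picture viewer there is one more tool, called after "Call:" as name(argument=value, ...), one argument or row to a line, values as JSON. move_arm: Moves the arm, as the interface text tells. Its arguments: {"type":"object","properties":{"series":{"type":"array"}},"required":["series"]}

```bash
mkdir -p pics
cat > h.py <<'E'
from bench import *
import numpy as np, cv2
def snap(n,f):
    d=grab_frame(n); cv2.imwrite(f'pics/{f}.png',d['frame']); np.savez(f'pics/{f}.npz',K=d['intrinsics'],R=d['R'],t=d['t']); return d
def px2w(f,pts,z):
    d=np.load(f'pics/{f}.npz'); K,R,t=d['K'],d['R'],d['t']; c=-R.T@t; o=[]
    zs=np.broadcast_to(z,(len(pts),))
    for (u,v),h in zip(pts,zs):
        r=R.T@np.linalg.solve(K,[u,v,1]); o.append(c+r*(h-c[2])/r[2])
    return np.array(o)
def w2px(f,P):
    d=np.load(f'pics/{f}.npz'); q=d['K']@(d['R']@np.array(P).T+d['t'][:,None]); return (q[:2]/q[2]).T
def crop(f,x0,y0,x1,y1,s,out):
    im=cv2.imread(f'pics/{f}.png')[y0:y1,x0:x1]; cv2.imwrite(f'pics/{out}.png',cv2.resize(im,None,fx=s,fy=s,interpolation=cv2.INTER_CUBIC))
E
python3 - <<'E'
from h import *
snap('top','top0'); snap('scene','sc0')
for f in('top0','sc0'):
    d=np.load(f'pics/{f}.npz'); print(-d['R'].T@d['t'],d['R'].round(2).tolist(),d['K'][0,0])
print(state())
E
```

```text
[ 0.38698108 -0.06180002  0.89537805] [[-0.01, -1.0, -0.03], [-0.99, 0.01, -0.16], [0.16, 0.03, -0.99]] 441.9718578507065
[ 1.32390048 -0.12628597  0.6247917 ] [[0.1, 0.99, -0.02], [0.6, -0.07, -0.8], [-0.8, 0.07, -0.6]] 513.038570110523
{'time_s': 0.1, 'joints': array([ 6.23425717e+01,  1.51663410e+01,  9.19757662e+01, -4.98094805e-04,
        7.29760340e+01, -2.11304429e+00]), 'qd': array([-0.03984413, -0.14478834, -0.21734841, -0.00795415,  0.05733923,
       -0.03079697]), 'tau': array([-3.06625980e-04, -5.16706717e+01, -3.68590844e+01, -1.22000074e-04,
        6.38405254e-03, -2.11193247e-05]), 'tcp_pos': array([0.29074668, 0.6084283 , 0.23004686]), 'tool_rot': array([-1.79881922e+02, -3.88036063e-03,  1.54455758e+02]), 'force': array([-0.97674341,  0.13587047, -0.43305368]), 'torque': array([-0.02571018, -0.03363112, -0.00109586]), 'finger_force': 0.0, 'finger_gap': 0.08561150686335478}
```

View pics/top0.png

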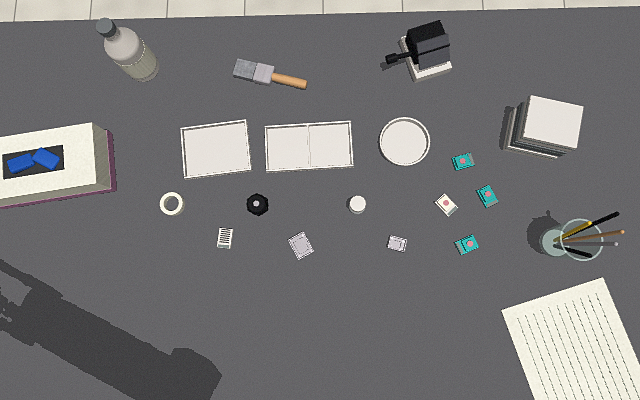

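View pics/sc0.png

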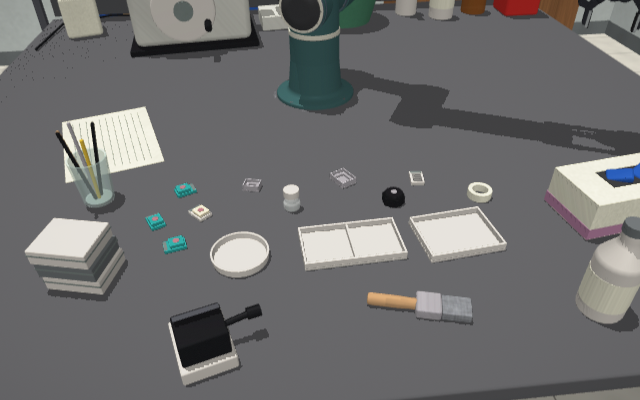

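The top view shows:
- Trays: open (215,149), divided (309,146), dish (404,141).
- Bystanders: tape (172,204), knob (257,204).
- Pieces: empty cassette (225,238), large mould (301,246), small mould (397,243), jar (357,204).
- block_cassette candidates: white (446,205), and turquoise at (462,161), (487,196) and (467,245). The white one fits the description, because turquoise is excluded.

I'll enlarge to confirm.

Run:
```python
from h import *
im=cv2.imread('pics/top0.png'); s=6
def c(x,y,w=64,h=48): return cv2.resize(im[y-h//2:y+h//2,x-w//2:x+w//2],None,fx=s,fy=s,interpolation=cv2.INTER_CUBIC)
cv2.imwrite('pics/c1.png',np.vstack([np.hstack([c(446,205),c(225,238)]),np.hstack([c(301,246),c(397,243)])]))
crop('top0',170,105,440,220,2.9,'c2')
```

```text
(no output)
```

View pics/c1.png

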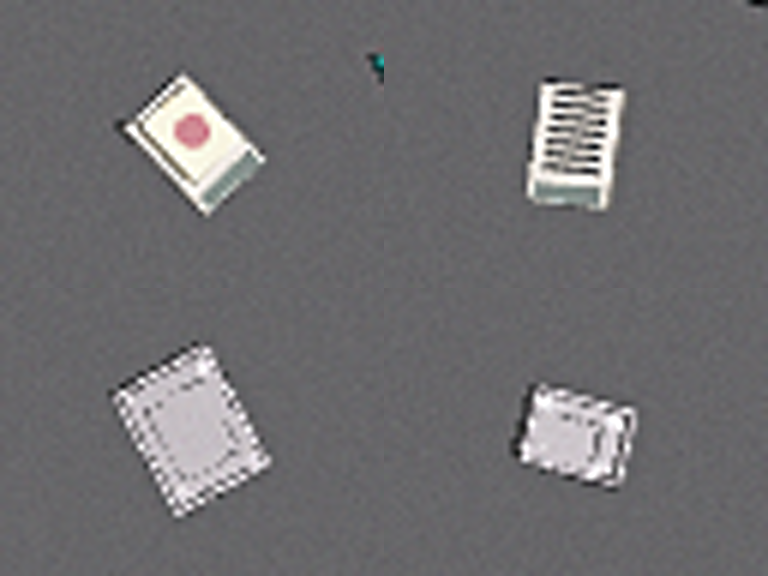

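View pics/c2.png

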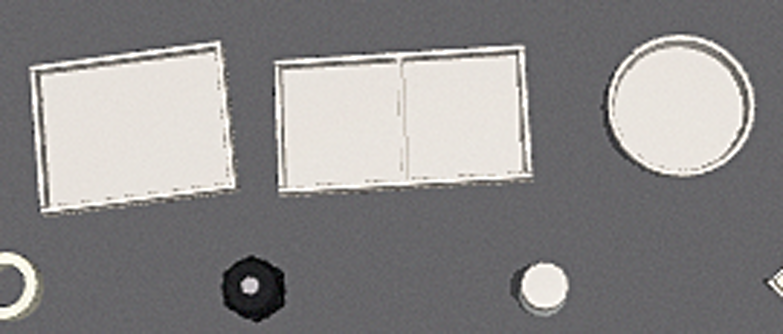

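The crop confirms it: the white cassette with the cream block is at (446,205). The slotted empty one is at (225,238), the large mould at (301,246) and the small mould at (397,243).

Run:
```python
from h import *
def obj(n,pts,o,s,z,off=(0,0)):
    p=(np.array(pts,float)-off+.5)/s-.5+o
    w=px2w('top0',p,z)[:,:2]; c=w.mean(0)
    e=np.roll(w,-1,0)-w; L=np.linalg.norm(e,axis=1)
    k=0 if L[0]+L[2]>L[1]+L[3] else 1
    d=e[k]-e[k+2]; print(n,c.round(4),'L',(L*1e3).round(1),'long-yaw %.1f'%(np.degrees(np.arctan2(d[1],d[0]))%180))
obj('block',[(183,75),(265,160),(210,215),(122,125)],(414,181),6,.007)
obj('empty',[(540,82),(625,87),(607,210),(527,200)],(193,214),6,.009,(384,0))
obj('large',[(112,395),(208,345),(270,462),(180,516)],(269,222),6,.014,(0,288))
obj('small',[(540,382),(637,408),(620,488),(518,455)],(365,219),6,.014,(384,288))
obj('open',[(30,67),(220,42),(235,188),(42,212)],(170,105),2.9,.016)
obj('div',[(275,62),(524,46),(533,177),(280,192)],(170,105),2.9,.016)
q=lambda a:(np.array(a)+.5)/2.9-.5+(170,105)
print('dish,jar,knob',px2w('top0',[q((680.5,105)),q((545,286)),q((253,288))],[.016,.045,.024]).round(4))
print('tape',px2w('top0',[(172,204)],.018).round(4))
```

```text
block [ 0.5162 -0.2794] L [39.  26.6 41.4 27.1] long-yaw 41.7
empty [0.4536 0.1682] L [29.1 41.5 27.4 39.8] long-yaw 174.3
large [0.4369 0.0134] L [35.9 44.  34.5 46.1] long-yaw 28.7
small [ 0.4399 -0.1776] L [32.8 27.  34.8 25.3] long-yaw 72.8
open [0.6383 0.1914] L [138.8 108.8 138.1 108. ] long-yaw 96.6
div [ 0.6408 -0.0027] L [178.9  96.2 178.6  95.8] long-yaw 92.7
dish,jar,knob [[ 0.6475 -0.1993  0.016 ]
 [ 0.5151 -0.1     0.045 ]
 [ 0.5193  0.1006  0.024 ]]
tape [[0.5222 0.2752 0.018 ]]
```

The rows are not in the units I measure in: shifts go in shares of 0.6 m and turns go in shares of 180 degrees. I convert before sending: -0.44 m / 0.6 = -0.7333, 0.11 m / 0.6 = 0.1833, -0.98 rad / 3.1416 = -0.3119.

Call:
move_arm(
  series=[
    [0.3, 0.1833, -0.7333, -0.0667, -0.3119],
    [0.3, 0.1833, -0.7333, -0.0667, -0.3119],
    [0.3, 0.1833, -0.7333, -0.0667, -0.3119],
    [0.3, 0.1833, -0.7333, -0.0667, -0.3119],
    [0.3, 0.1833, -0.7333, -0.0667, -0.3119],
    [0.3, 0.1833, -0.7333, -0.0667, -0.3119],
    [0.3, 0.1833, -0.7333, -0.0667, -0.3119],
    [0.3, 0.1833, -0.7333, -0.0667, -0.3119],
    [0.3, 0.1833, -0.7333, -0.0667, -0.3119],
    [0.3, 0.1833, -0.7333, -0.0667, -0.3119],
    [0.3, 0.1833, -0.7333, -0.0667, -0.3119],
    [0.3, 0.1833, -0.7333, -0.0667, -0.3119],
  ],
)

```text
time_s: 1.3
tcp_pos: [0.4009, 0.1698, 0.1913]
tool_rot: [-180.0, -0.0, 98.3]
force: [0.6, 1.1, 0.1]
finger_gap: 0.0557
finger_force: 0.0
```

To row units: -0.449 m / 0.6 = -0.7483, 0.115 m / 0.6 = 0.1917, -0.988 rad / 3.1416 = -0.3145.

Call:
move_arm(
  series=[
    [0.3, 0.1917, -0.7483, -0.0667, -0.3145],
    [0.3, 0.1917, -0.7483, -0.0667, -0.3145],
    [0.3, 0.1917, -0.7483, -0.0667, -0.3145],
    [0.3, 0.1917, -0.7483, -0.0667, -0.3145],
    [0.3, 0.1917, -0.7483, -0.0667, -0.3145],
    [0.3, 0.1917, -0.7483, -0.0667, -0.3145],
    [0.3, 0.1917, -0.7483, -0.0667, -0.3145],
    [0.3, 0.1917, -0.7483, -0.0667, -0.3145],
    [0.3, 0.1917, -0.7483, -0.0667, -0.3145],
    [0.3, 0.1917, -0.7483, -0.0667, -0.3145],
    [0.3, 0.1917, -0.7483, -0.0667, -0.3145],
    [0.3, 0.1917, -0.7483, -0.0667, -0.3145],
  ],
)

```text
time_s: 2.5
tcp_pos: [0.5166, -0.278, 0.1508]
tool_rot: [-179.9, -0.0, 41.8]
force: [0.3, 1.0, -0.3]
finger_gap: 0.0557
finger_force: 0.0
```

Run:
```python
from h import *
snap('wrist','w1'); s=state(); print(s['tcp_pos'],s['tool_rot'],w2px('w1',[[*s['tcp_pos'][:2],.007]]), -np.load('pics/w1.npz')['R'].T@np.load('pics/w1.npz')['t'])
```

```text
[ 0.5163363  -0.27768384  0.15092601] [-1.79911289e+02 -1.17266754e-02  4.18220900e+01] [[320.12404423 184.18820562]] [ 0.58049394 -0.22063029  0.29305252]
```

View pics/w1.png

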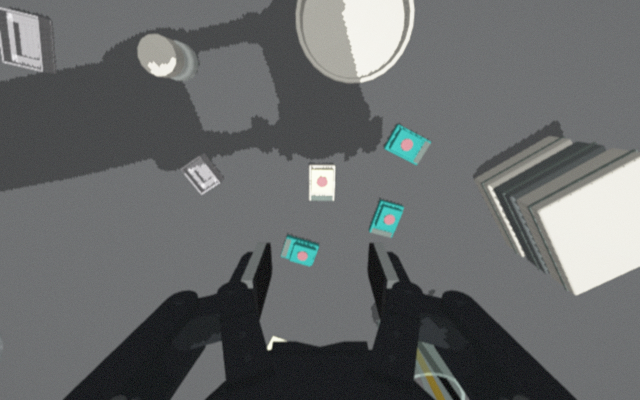

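The white cassette spans (309,165) to (335,201), centred at (322,183). The projected TCP is at (320,184), so it's aligned. The turquoise ones at (387,218) and (301,251) are clear of the fingers.

To row units: -0.147 m / 0.6 = -0.245, -0.145 m / 0.6 = -0.2417.

Call:
move_arm(
  series=[
    [0.3, 0, 0, -0.0833, 0],
    [0.3, 0, -0.0017, -0.1667, 0],
    [0.3, 0, -0.0017, -0.2167, 0],
    [0.3, 0, -0.0017, -0.2333, 0],
    [0.3, 0, -0.0017, -0.2417, 0],
    [0.3, 0, -0.0017, -0.245, 0],
    [0.3, 0, -0.0017, -0.245, 0],
  ],
)

```text
time_s: 3.25
tcp_pos: [0.5177, -0.2815, 0.0063]
tool_rot: [179.8, -0.1, 41.7]
force: [0.4, 0.2, 0.5]
finger_gap: 0.0557
finger_force: 0.0
```

To row units: -0.003 m / 0.6 = -0.005, -0.001 m / 0.6 = -0.0017.

Call:
move_arm(
  series=[
    [0.3, -0.0017, 0.0017, -0.005, 0],
    [0.3, -0.0017, 0.0017, -0.005, 0],
    [0.3, -0.0017, 0.0017, -0.005, 0],
  ],
)

```text
time_s: 3.55
tcp_pos: [0.5153, -0.2802, 0.0019]
tool_rot: [179.9, -0.0, 41.7]
force: [0.1, -0.1, 0.2]
finger_gap: 0.0557
finger_force: 0.0
```

Call:
move_arm(
  series=[
    [-0.2, 0, 0, 0, 0],
    [-0.6, 0, 0, 0, 0],
    [-1, 0, 0, 0, 0],
    [-1, 0, 0, 0, 0],
    [-1, 0, 0, 0, 0],
    [-1, 0, 0, 0, 0],
    [-1, 0, 0, 0, 0],
    [-1, 0, 0, 0, 0],
  ],
)

```text
time_s: 4.35
tcp_pos: [0.5155, -0.2803, 0.0018]
tool_rot: [179.9, -0.0, 41.7]
force: [-0.5, -0.2, 5.7]
finger_gap: 0.0255
finger_force: 59.6
```

To row units: 0.233 m / 0.6 = 0.3883, 0.128 m / 0.6 = 0.2133, 0.89 rad / 3.1416 = 0.2833.

Call:
move_arm(
  series=[
    [-1, 0, 0, 0.05, 0],
    [-1, 0, 0, 0.1333, 0],
    [-1, 0, 0, 0.1667, 0],
    [-1, 0.2133, 0.3883, 0.1667, 0.2833],
    [-1, 0.2133, 0.3883, 0.1667, 0.2833],
    [-1, 0.2133, 0.3883, 0.1667, 0.2833],
    [-1, 0.2133, 0.3883, 0.1667, 0.2833],
    [-1, 0.2133, 0.3883, 0.1667, 0.2833],
    [-1, 0.2133, 0.3883, 0.1667, 0.2833],
    [-1, 0.2133, 0.3883, 0.1667, 0.2833],
    [-1, 0.2133, 0.3883, 0.1667, 0.2833],
  ],
)

```text
time_s: 5.45
tcp_pos: [0.6423, -0.0468, 0.1003]
tool_rot: [-179.9, 0.0, 92.6]
force: [-0.4, -0.2, -1.0]
finger_gap: 0.0257
finger_force: 59.1
```

Run:
```python
from h import *
snap('wrist','w2'); s=state(); print(s['tcp_pos'],s['tool_rot'],s['finger_gap'],s['finger_force'],s['force'])
```

```text
[ 0.64208853 -0.04749207  0.10044185] [-1.79897646e+02  9.92173304e-03  9.25633323e+01] 0.0255417243794856 59.13287401199341 [ 0.41335132 -0.06425042 -0.37175847]
```

View pics/w2.png

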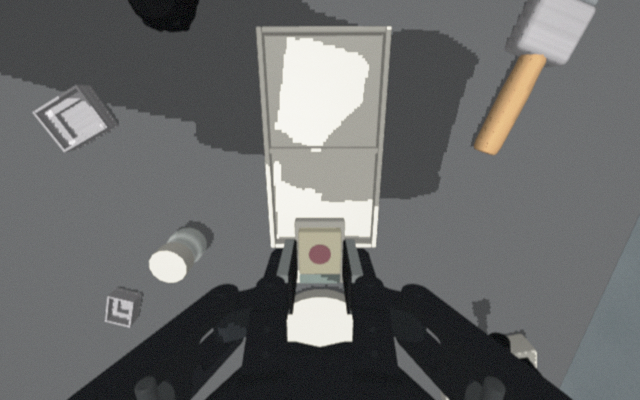

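Block cassette is held square, with wax at (320,253), above the near bay of the divided tray.

To row units: -0.094 m / 0.6 = -0.1567, -0.091 m / 0.6 = -0.1517.

Call:
move_arm(
  series=[
    [-1, 0.0017, 0, -0.0667, 0],
    [-1, 0.0017, 0, -0.1167, 0],
    [-1, 0.0017, 0, -0.1417, 0],
    [-1, 0.0017, 0, -0.1517, 0],
    [-1, 0.0017, 0, -0.1567, 0],
    [-1, 0.0017, 0, -0.1567, 0],
    [-1, 0.0017, 0, -0.1567, 0],
  ],
)

```text
time_s: 6.2
tcp_pos: [0.6454, -0.0473, 0.009]
tool_rot: [179.8, 0.0, 92.7]
force: [-0.1, 0.0, 0.0]
finger_gap: 0.0254
finger_force: 59.1
```

To row units: -0.002 m / 0.6 = -0.0033.

Call:
move_arm(
  series=[
    [-1, 0, 0, -0.0033, 0],
    [-1, 0, 0, -0.0033, 0],
    [-1, 0, 0, -0.0033, 0],
  ],
)

```text
time_s: 6.5
tcp_pos: [0.6444, -0.0469, 0.0059]
tool_rot: [180.0, 0.0, 92.7]
force: [0.1, -0.3, 1.0]
finger_gap: 0.0257
finger_force: 59.3
```

To row units: 0.1 m / 0.6 = 0.1667, 0.06 m / 0.6 = 0.1.

Call:
move_arm(
  series=[
    [0, 0, 0, 0, 0],
    [0, 0, 0, 0, 0],
    [0, 0, 0, 0, 0],
    [0, 0, 0, 0.0333, 0],
    [0, 0, 0, 0.1, 0],
    [0, 0, 0, 0.1667, 0],
  ],
)

```text
time_s: 7.1
tcp_pos: [0.6427, -0.0468, 0.1049]
tool_rot: [-179.8, -0.0, 92.7]
force: [0.2, -0.7, 0.2]
finger_gap: 0.0428
finger_force: 0.0
```

To row units: 0.215 m / 0.6 = 0.3583, -0.191 m / 0.6 = -0.3183, 1.424 rad / 3.1416 = 0.4533.

Call:
move_arm(
  series=[
    [0.3, -0.3183, 0.3583, 0, 0.4533],
    [0.3, -0.3183, 0.3583, 0, 0.4533],
    [0.3, -0.3183, 0.3583, 0, 0.4533],
    [0.3, -0.3183, 0.3583, 0, 0.4533],
    [0.3, -0.3183, 0.3583, 0, 0.4533],
    [0.3, -0.3183, 0.3583, 0, 0.4533],
    [0.3, -0.3183, 0.3583, 0, 0.4533],
    [0.3, -0.3183, 0.3583, 0, 0.4533],
    [0.3, -0.3183, 0.3583, 0, 0.4533],
    [0.3, -0.3183, 0.3583, 0, 0.4533],
    [0.3, -0.3183, 0.3583, 0, 0.4533],
  ],
)

```text
time_s: 8.2
tcp_pos: [0.453, 0.1681, 0.1054]
tool_rot: [180.0, 0.0, 174.3]
force: [0.2, -1.3, -0.1]
finger_gap: 0.0554
finger_force: 0.0
```

Run:
```python
from h import *
snap('wrist','w3'); s=state(); print(s['tcp_pos'],s['tool_rot'],w2px('w3',[[*s['tcp_pos'][:2],.009]]))
```

```text
[0.45298016 0.16804448 0.10532284] [1.79998944e+02 4.61534602e-03 1.74189115e+02] [[318.00036374 197.68386747]]
```

View pics/w3.png

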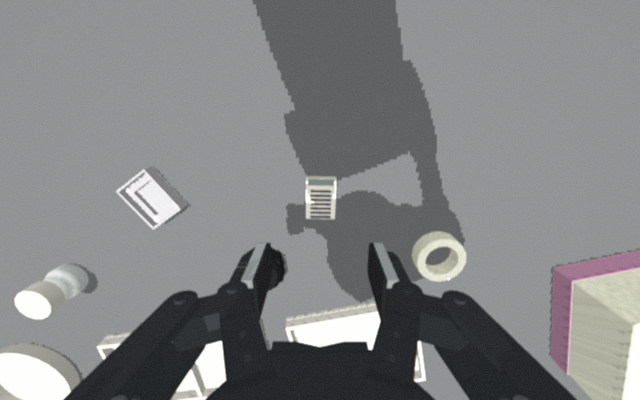

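Empty cassette spans (305,177) to (337,219), centred near (321,198) against a projected TCP of (318,198). That's aligned, and the knob and tape are clear of the fingers.

To row units: -0.103 m / 0.6 = -0.1717, -0.099 m / 0.6 = -0.165.

Call:
move_arm(
  series=[
    [0.3, 0, 0, -0.0667, 0],
    [0.3, 0, 0, -0.125, 0],
    [0.3, 0, 0, -0.1533, 0],
    [0.3, 0, 0, -0.165, 0],
    [0.3, 0, 0, -0.1717, 0],
    [0.3, 0, 0, -0.1717, 0],
    [0.3, 0, 0, -0.1717, 0],
    [0.3, 0, 0, -0.1717, 0],
  ],
)

```text
time_s: 9.05
tcp_pos: [0.4542, 0.1684, 0.0035]
tool_rot: [179.9, 0.1, 174.3]
force: [-0.1, 0.2, 0.3]
finger_gap: 0.0557
finger_force: 0.0
```

Call:
move_arm(
  series=[
    [-0.2, 0, 0, 0, 0],
    [-0.6, 0, 0, 0, 0],
    [-1, 0, 0, 0, 0],
    [-1, 0, 0, 0, 0],
    [-1, 0, 0, 0, 0],
    [-1, 0, 0, 0, 0],
    [-1, 0, 0, 0, 0],
    [-1, 0, 0, 0, 0],
  ],
)

```text
time_s: 9.85
tcp_pos: [0.4538, 0.1682, 0.0032]
tool_rot: [180.0, 0.1, 174.3]
force: [-1.7, -0.5, 5.7]
finger_gap: 0.0253
finger_force: 59.4
```

To row units: 0.185 m / 0.6 = 0.3083, -0.127 m / 0.6 = -0.2117, -1.424 rad / 3.1416 = -0.4533.

Call:
move_arm(
  series=[
    [-1, 0, 0, 0.05, 0],
    [-1, 0, 0, 0.1333, 0],
    [-1, 0.3083, -0.2117, 0.1667, -0.4533],
    [-1, 0.3083, -0.2117, 0.1667, -0.4533],
    [-1, 0.3083, -0.2117, 0.1667, -0.4533],
    [-1, 0.3083, -0.2117, 0.1667, -0.4533],
    [-1, 0.3083, -0.2117, 0.1667, -0.4533],
    [-1, 0.3083, -0.2117, 0.1667, -0.4533],
    [-1, 0.3083, -0.2117, 0.1667, -0.4533],
    [-1, 0.3083, -0.2117, 0.1667, -0.4533],
    [-1, 0.3083, -0.2117, 0.1667, -0.4533],
    [-1, 0.3083, -0.2117, 0.1667, -0.4533],
  ],
)

```text
time_s: 11.05
tcp_pos: [0.6378, 0.0409, 0.1019]
tool_rot: [-180.0, -0.0, 92.4]
force: [0.2, -0.7, -0.8]
finger_gap: 0.0255
finger_force: 59.2
```

To row units: -0.096 m / 0.6 = -0.16, -0.095 m / 0.6 = -0.1583.

Call:
move_arm(
  series=[
    [-1, 0, 0, -0.0667, 0],
    [-1, 0, 0, -0.1167, 0],
    [-1, 0, 0, -0.1417, 0],
    [-1, 0, 0, -0.1533, 0],
    [-1, 0, 0, -0.1583, 0],
    [-1, 0, 0, -0.16, 0],
    [-1, 0, 0, -0.16, 0],
    [-1, 0, 0, -0.16, 0],
  ],
)

```text
time_s: 11.85
tcp_pos: [0.6392, 0.041, 0.0076]
tool_rot: [179.9, 0.0, 92.7]
force: [-1.0, 0.1, -1.1]
finger_gap: 0.0258
finger_force: 59.2
```

To row units: 0.1 m / 0.6 = 0.1667, -0.001 m / 0.6 = -0.0017.

Call:
move_arm(
  series=[
    [-1, 0, 0, -0.0017, 0],
    [-1, 0, 0, -0.0017, 0],
    [0, 0, 0, 0, 0],
    [0, 0, 0, 0, 0],
    [0, 0, 0, 0, 0],
    [0, 0, 0, 0.0333, 0],
    [0, 0, 0, 0.1, 0],
    [0, 0, 0, 0.1667, 0],
  ],
)

```text
time_s: 12.65
tcp_pos: [0.6367, 0.041, 0.1057]
tool_rot: [-179.8, -0.0, 92.7]
force: [0.7, 0.2, 0.0]
finger_gap: 0.0427
finger_force: 0.0
```

To row units: -0.202 m / 0.6 = -0.3367, -0.028 m / 0.6 = -0.0467, -1.117 rad / 3.1416 = -0.3556.

Call:
move_arm(
  series=[
    [0.5, -0.3367, -0.0467, 0, -0.3556],
    [0.5, -0.3367, -0.0467, 0, -0.3556],
    [0.5, -0.3367, -0.0467, 0, -0.3556],
    [0.5, -0.3367, -0.0467, 0, -0.3556],
    [0.5, -0.3367, -0.0467, 0, -0.3556],
    [0.5, -0.3367, -0.0467, 0, -0.3556],
    [0.5, -0.3367, -0.0467, 0, -0.3556],
    [0.5, -0.3367, -0.0467, 0, -0.3556],
    [0.5, -0.3367, -0.0467, 0, -0.3556],
  ],
)

```text
time_s: 13.55
tcp_pos: [0.4359, 0.013, 0.1063]
tool_rot: [180.0, -0.0, 28.7]
force: [0.3, -0.6, -0.3]
finger_gap: 0.0638
finger_force: 0.0
```

Run:
```python
from h import *
snap('wrist','w4'); snap('top','t4'); s=state(); print(s['tcp_pos'],s['tool_rot'],w2px('w4',[[*s['tcp_pos'][:2],.014]]))
cv2.imwrite('pics/m4.png',np.hstack([cv2.imread('pics/w4.png')[100:350,170:470],cv2.resize(cv2.imread('pics/t4.png')[110:235,235:435],None,fx=2,fy=2)]))
```

```text
[0.43594864 0.01300341 0.10622277] [-1.79998625e+02  5.15152772e-03  2.87935197e+01] [[320.63807556 200.29563568]]
```

View pics/m4.png

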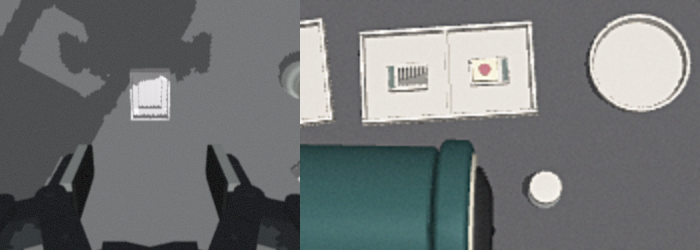

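Both cassettes lie flat, one per bay. The mould in the wrist view is around (320,194), slightly off the projected TCP of (321,200), so I'll measure it.

Run:
```python
from h import *
im=cv2.imread('pics/w4.png'); cv2.imwrite('pics/w4c.png',cv2.resize(im[150:240,270:370],None,fx=6,fy=6,interpolation=cv2.INTER_CUBIC))
print(w2px('w4',[[*(np.array([.4359,.013])+np.array([[np.cos(a),-np.sin(a)],[np.sin(a),np.cos(a)]])@[x,y]),.014] for a in [np.radians(28.7)] for x,y in [(.023,.018),(.023,-.018),(-.023,-.018),(-.023,.018)]]).round(1))
```

```text
[[300.1 175.8]
 [341.1 175.7]
 [339.9 223.5]
 [301.3 223.5]]
```

View pics/w4c.png

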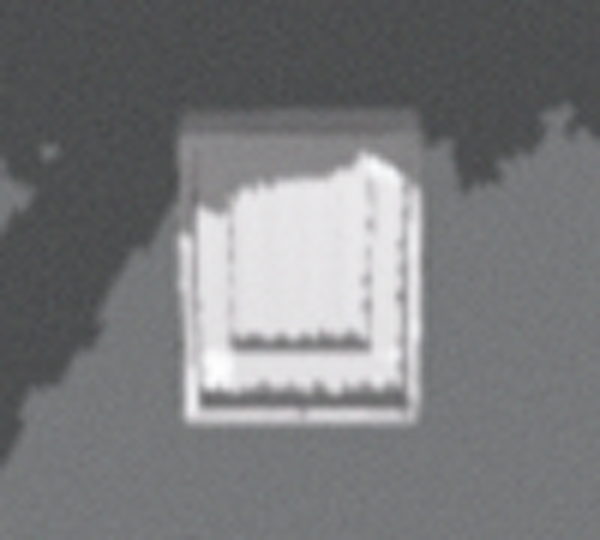

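The mould's rim spans rows 172 to 220 against the predicted 176 to 223, so I'll shift 3 mm along tool +x.

To row units: -0.103 m / 0.6 = -0.1717, 0.003 m / 0.6 = 0.005.

Call:
move_arm(
  series=[
    [0.5, 0.005, 0.0017, -0.0667, 0],
    [0.5, 0.005, 0.0017, -0.125, 0],
    [0.5, 0.005, 0.0017, -0.1533, 0],
    [0.5, 0.005, 0.0017, -0.165, 0],
    [0.5, 0.005, 0.0017, -0.1717, 0],
    [0.5, 0.005, 0.0017, -0.1717, 0],
    [0.5, 0.005, 0.0017, -0.1717, 0],
    [0.5, 0.005, 0.0017, -0.1717, 0],
  ],
)

```text
time_s: 14.45
tcp_pos: [0.4402, 0.014, 0.0044]
tool_rot: [179.9, -0.1, 28.7]
force: [0.6, 0.2, -0.0]
finger_gap: 0.0643
finger_force: 0.0
```

Call:
move_arm(
  series=[
    [0.1, 0, 0, 0, 0],
    [-0.3, 0, 0, 0, 0],
    [-1, 0, 0, 0, 0],
    [-1, 0, 0, 0, 0],
    [-1, 0, 0, 0, 0],
    [-1, 0, 0, 0, 0],
    [-1, 0, 0, 0, 0],
    [-1, 0, 0, 0, 0],
  ],
)

```text
time_s: 15.25
tcp_pos: [0.44, 0.014, 0.0042]
tool_rot: [180.0, -0.1, 28.7]
force: [-1.0, 0.3, 5.6]
finger_gap: 0.0344
finger_force: 60.3
```

To row units: 0.21 m / 0.6 = 0.35, 0.195 m / 0.6 = 0.325, 1.185 rad / 3.1416 = 0.3772.

Call:
move_arm(
  series=[
    [-1, 0, 0, 0.05, 0],
    [-1, 0, 0, 0.1333, 0],
    [-1, 0, 0, 0.1667, 0],
    [-1, 0.325, 0.35, 0.1667, 0.3772],
    [-1, 0.325, 0.35, 0.1667, 0.3772],
    [-1, 0.325, 0.35, 0.1667, 0.3772],
    [-1, 0.325, 0.35, 0.1667, 0.3772],
    [-1, 0.325, 0.35, 0.1667, 0.3772],
    [-1, 0.325, 0.35, 0.1667, 0.3772],
    [-1, 0.325, 0.35, 0.1667, 0.3772],
    [-1, 0.325, 0.35, 0.1667, 0.3772],
    [-1, 0.325, 0.35, 0.1667, 0.3772],
  ],
)

```text
time_s: 16.45
tcp_pos: [0.6337, 0.2243, 0.1024]
tool_rot: [-179.9, 0.0, 96.6]
force: [-0.4, 0.3, -0.7]
finger_gap: 0.0343
finger_force: 60.1
```

To row units: -0.096 m / 0.6 = -0.16, -0.095 m / 0.6 = -0.1583.

Call:
move_arm(
  series=[
    [-1, 0, 0, -0.0667, 0],
    [-1, 0, 0, -0.1167, 0],
    [-1, 0, 0, -0.1417, 0],
    [-1, 0, 0, -0.1533, 0],
    [-1, 0, 0, -0.1583, 0],
    [-1, 0, 0, -0.16, 0],
    [-1, 0, 0, -0.16, 0],
    [-1, 0, 0, -0.16, 0],
  ],
)

```text
time_s: 17.25
tcp_pos: [0.6352, 0.2244, 0.0087]
tool_rot: [179.9, -0.0, 96.6]
force: [-0.5, 0.2, -0.4]
finger_gap: 0.0341
finger_force: 60.0
```

To row units: 0.1 m / 0.6 = 0.1667, 0.06 m / 0.6 = 0.1.

Call:
move_arm(
  series=[
    [-1, 0, 0, -0.0017, 0],
    [-1, 0, 0, -0.0017, 0],
    [0.2, 0, 0, 0, 0],
    [0.2, 0, 0, 0, 0],
    [0.2, 0, 0, 0, 0],
    [0.2, 0, 0, 0.0333, 0],
    [0.2, 0, 0, 0.1, 0],
    [0.2, 0, 0, 0.1667, 0],
  ],
)

```text
time_s: 18.05
tcp_pos: [0.6327, 0.2236, 0.1066]
tool_rot: [-179.8, 0.0, 96.6]
force: [0.2, -0.4, 0.3]
finger_gap: 0.0513
finger_force: 0.0
```

To row units: -0.402 m / 0.6 = -0.67, -0.194 m / 0.6 = -0.3233, -0.415 rad / 3.1416 = -0.1321.

Call:
move_arm(
  series=[
    [0.3, -0.3233, -0.67, 0, -0.1321],
    [0.3, -0.3233, -0.67, 0, -0.1321],
    [0.3, -0.3233, -0.67, 0, -0.1321],
    [0.3, -0.3233, -0.67, 0, -0.1321],
    [0.3, -0.3233, -0.67, 0, -0.1321],
    [0.3, -0.3233, -0.67, 0, -0.1321],
    [0.3, -0.3233, -0.67, 0, -0.1321],
    [0.3, -0.3233, -0.67, 0, -0.1321],
    [0.3, -0.3233, -0.67, 0, -0.1321],
    [0.3, -0.3233, -0.67, 0, -0.1321],
    [0.3, -0.3233, -0.67, 0, -0.1321],
    [0.3, -0.3233, -0.67, 0, -0.1321],
  ],
)

```text
time_s: 19.25
tcp_pos: [0.4403, -0.1773, 0.1072]
tool_rot: [-180.0, -0.0, 72.8]
force: [0.9, 0.7, 0.3]
finger_gap: 0.0556
finger_force: 0.0
```

Run:
```python
from h import *
im=snap('wrist','w5')['frame']; snap('top','t5'); p=state()['tcp_pos']; print(p,state()['tool_rot'])
cv2.imwrite('pics/m5.png',np.hstack([cv2.resize(im[150:250,270:370],None,fx=5,fy=5,interpolation=cv2.INTER_CUBIC),cv2.resize(cv2.imread('pics/t5.png')[105:230,170:245],None,fx=4,fy=4)]))
a=np.radians(72.8); print(w2px('w5',[[*(p[:2]+np.array([[np.cos(a),-np.sin(a)],[np.sin(a),np.cos(a)]])@[x,y]),.014] for x,y in [(.017,.013),(.017,-.013),(-.017,-.013),(-.017,.013)]]).round(1))
```

```text
[ 0.44060904 -0.17685129  0.10721427] [-1.79995109e+02 -1.55639331e-02  7.29183350e+01]
[[305.  181.9]
 [334.3 181.9]
 [333.7 217.1]
 [305.7 217.1]]
```

View pics/m5.png

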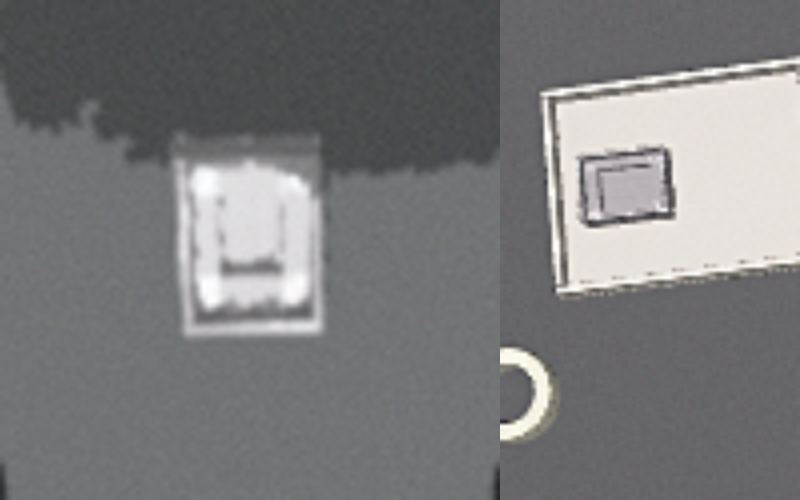

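The large mould sits flat in the open tray. The small mould's rim is (305,181) to (334,217), as predicted.

To row units: -0.104 m / 0.6 = -0.1733, -0.1 m / 0.6 = -0.1667.

Call:
move_arm(
  series=[
    [0.3, 0, 0, -0.0667, 0],
    [0.3, 0, 0, -0.125, 0],
    [0.3, 0, 0, -0.1533, 0],
    [0.3, 0, 0, -0.1667, 0],
    [0.3, 0, 0, -0.1733, 0],
    [0.3, 0, 0, -0.1733, 0],
    [0.3, 0, 0, -0.1733, 0],
    [0.3, 0, 0, -0.1733, 0],
  ],
)

```text
time_s: 20.15
tcp_pos: [0.4412, -0.1784, 0.0045]
tool_rot: [179.9, 0.0, 72.8]
force: [-0.5, -0.9, 0.0]
finger_gap: 0.0557
finger_force: 0.0
```

Call:
move_arm(
  series=[
    [-0.2, 0, 0, 0, 0],
    [-0.6, 0, 0, 0, 0],
    [-1, 0, 0, 0, 0],
    [-1, 0, 0, 0, 0],
    [-1, 0, 0, 0, 0],
    [-1, 0, 0, 0, 0],
    [-1, 0, 0, 0, 0],
    [-1, 0, 0, 0, 0],
  ],
)

```text
time_s: 20.95
tcp_pos: [0.4408, -0.1785, 0.0042]
tool_rot: [179.9, 0.0, 72.8]
force: [0.0, 0.3, 6.2]
finger_gap: 0.0243
finger_force: 59.4
```

To row units: 0.337 m / 0.6 = 0.5617, 0.201 m / 0.6 = 0.335, 0.415 rad / 3.1416 = 0.1321.

Call:
move_arm(
  series=[
    [-1, 0, 0, 0.05, 0],
    [-1, 0, 0, 0.1333, 0],
    [-1, 0, 0, 0.1667, 0],
    [-1, 0.335, 0.5617, 0.1667, 0.1321],
    [-1, 0.335, 0.5617, 0.1667, 0.1321],
    [-1, 0.335, 0.5617, 0.1667, 0.1321],
    [-1, 0.335, 0.5617, 0.1667, 0.1321],
    [-1, 0.335, 0.5617, 0.1667, 0.1321],
    [-1, 0.335, 0.5617, 0.1667, 0.1321],
    [-1, 0.335, 0.5617, 0.1667, 0.1321],
    [-1, 0.335, 0.5617, 0.1667, 0.1321],
    [-1, 0.335, 0.5617, 0.1667, 0.1321],
  ],
)

```text
time_s: 22.15
tcp_pos: [0.6434, 0.1638, 0.1031]
tool_rot: [179.9, -0.1, 96.8]
force: [0.2, -0.1, 0.3]
finger_gap: 0.0241
finger_force: 59.0
```

To row units: -0.096 m / 0.6 = -0.16, -0.095 m / 0.6 = -0.1583.

Call:
move_arm(
  series=[
    [-1, 0, 0, -0.0667, 0],
    [-1, 0, 0, -0.1167, 0],
    [-1, 0, 0, -0.1417, 0],
    [-1, 0, 0, -0.1533, 0],
    [-1, 0, 0, -0.1583, 0],
    [-1, 0, 0, -0.16, 0],
    [-1, 0, 0, -0.16, 0],
    [-1, 0, 0, -0.16, 0],
  ],
)

```text
time_s: 22.95
tcp_pos: [0.6422, 0.1592, 0.0087]
tool_rot: [179.9, -0.0, 96.6]
force: [-0.5, -0.1, 0.0]
finger_gap: 0.0244
finger_force: 59.0
```

Call:
move_arm(
  series=[
    [-1, 0, 0, -0.0017, 0],
    [-1, 0, 0, -0.0017, 0],
    [0.1, 0, 0, 0, 0],
    [0.1, 0, 0, 0, 0],
    [0.1, 0, 0, 0, 0],
    [0.1, 0, 0, 0.0333, 0],
    [0.1, 0, 0, 0.1, 0],
    [0.1, 0, 0, 0.1667, 0],
  ],
)

```text
time_s: 23.75
tcp_pos: [0.6397, 0.1588, 0.1066]
tool_rot: [-179.8, 0.0, 96.6]
force: [0.9, 0.5, 0.3]
finger_gap: 0.0471
finger_force: 0.0
```

To row units: -0.259 m / 0.6 = -0.4317, -0.127 m / 0.6 = -0.2117.

Call:
move_arm(
  series=[
    [0.6, -0.2117, -0.4317, 0.0333, 0],
    [0.6, -0.2117, -0.4317, 0.0333, 0],
    [0.6, -0.2117, -0.4317, 0.0333, 0],
    [0.6, -0.2117, -0.4317, 0.0333, 0],
    [0.6, -0.2117, -0.4317, 0.0333, 0],
    [0.6, -0.2117, -0.4317, 0.0333, 0],
    [0.6, -0.2117, -0.4317, 0.0333, 0],
    [0.6, -0.2117, -0.4317, 0.0333, 0],
    [0.6, -0.2117, -0.4317, 0.0333, 0],
  ],
)

```text
time_s: 24.65
tcp_pos: [0.5144, -0.0993, 0.1272]
tool_rot: [180.0, -0.0, 96.6]
force: [0.4, -0.5, 0.1]
finger_gap: 0.0683
finger_force: 0.0
```

Run:
```python
from h import *
im=snap('wrist','w6')['frame']; snap('top','t6'); p=state()['tcp_pos']; print(p,state()['tool_rot'])
print(w2px('w6',[[*p[:2],.045],[p[0]+.016,p[1],.045]]).round(1))
cv2.imwrite('pics/m6.png',np.hstack([im[80:380,120:520],cv2.resize(cv2.imread('pics/t6.png')[105:205,170:270],None,fx=3,fy=3)]))
```

```text
[ 0.51452469 -0.09883875  0.12707948] [-1.79994111e+02 -2.01725143e-02  9.66830728e+01]
[[319.1 204.2]
 [337.3 206.2]]
```

View pics/m6.png

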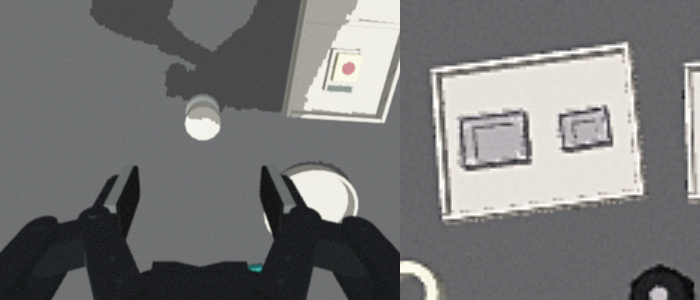

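Both moulds are flat, side by side. The jar cap is at (322,203) against a projected TCP of (319,204), so it's aligned.

To row units: -0.105 m / 0.6 = -0.175, -0.095 m / 0.6 = -0.1583.

Call:
move_arm(
  series=[
    [0.6, 0.0017, 0, -0.0667, 0],
    [0.6, 0.0017, 0, -0.125, 0],
    [0.6, 0.0017, 0, -0.1583, 0],
    [0.6, 0.0017, 0, -0.175, 0],
    [0.6, 0.0017, 0, -0.175, 0],
    [0.6, 0.0017, 0, -0.175, 0],
  ],
)

```text
time_s: 25.35
tcp_pos: [0.5161, -0.0997, 0.023]
tool_rot: [179.9, 0.0, 96.6]
force: [0.2, 0.6, 0.4]
finger_gap: 0.0681
finger_force: 0.0
```

Call:
move_arm(
  series=[
    [0.1, 0, 0, 0, 0],
    [-0.1, 0, 0, 0, 0],
    [-0.3, 0, 0, 0, 0],
    [-1, 0, 0, 0, 0],
    [-1, 0, 0, 0, 0],
    [-1, 0, 0, 0, 0],
    [-1, 0, 0, 0, 0],
    [-1, 0, 0, 0, 0],
  ],
)

```text
time_s: 26.15
tcp_pos: [0.5162, -0.1003, 0.0238]
tool_rot: [179.9, 0.0, 96.6]
force: [-0.2, 0.7, 6.3]
finger_gap: 0.03
finger_force: 58.8
```

To row units: 0.131 m / 0.6 = 0.2183, -0.099 m / 0.6 = -0.165.

Call:
move_arm(
  series=[
    [-1, 0, 0, 0.05, 0],
    [-1, 0, 0, 0.1, 0],
    [-1, 0.2183, -0.165, 0.1, 0],
    [-1, 0.2183, -0.165, 0.1, 0],
    [-1, 0.2183, -0.165, 0.1, 0],
    [-1, 0.2183, -0.165, 0.1, 0],
    [-1, 0.2183, -0.165, 0.1, 0],
    [-1, 0.2183, -0.165, 0.1, 0],
  ],
)

```text
time_s: 26.95
tcp_pos: [0.645, -0.1987, 0.0815]
tool_rot: [-179.9, -0.1, 96.6]
force: [0.7, 0.0, -0.5]
finger_gap: 0.0301
finger_force: 59.6
```

To row units: -0.056 m / 0.6 = -0.0933, -0.053 m / 0.6 = -0.0883.

Call:
move_arm(
  series=[
    [-1, 0, 0, -0.05, 0],
    [-1, 0, 0, -0.075, 0],
    [-1, 0, 0, -0.0883, 0],
    [-1, 0, 0, -0.0933, 0],
    [-1, 0, 0, -0.0933, 0],
    [-1, 0, 0, -0.0933, 0],
  ],
)

```text
time_s: 27.55
tcp_pos: [0.6453, -0.1984, 0.0278]
tool_rot: [-179.9, -0.0, 96.6]
force: [-3.1, 1.0, 6.3]
finger_gap: 0.0298
finger_force: 60.2
```

In contact; release and retreat straight up.

Call:
move_arm(
  series=[
    [0.1, 0, 0, 0, 0],
    [0.2, 0, 0, 0, 0],
    [0.2, 0, 0, 0, 0],
    [0.2, 0, 0, 0.0333, 0],
    [0.2, 0, 0, 0.1, 0],
    [0.2, 0, 0, 0.1833, 0],
    [0.2, -0.1667, 0, 0.25, 0],
    [0.2, -0.3333, 0, 0.25, 0],
    [0.2, -0.3333, 0, 0.25, 0],
    [0.2, -0.3333, 0, 0.25, 0],
    [0.2, -0.3333, 0, 0.25, 0],
  ],
)

```text
time_s: 28.65
tcp_pos: [0.4407, -0.198, 0.1757]
tool_rot: [-179.8, -0.1, 96.5]
force: [0.4, -0.7, 0.4]
finger_gap: 0.0512
finger_force: 0.0
```

Run:
```python
from h import *
snap('top','t7');snap('scene','s7')
cv2.imwrite('pics/m7.png',np.vstack([cv2.resize(cv2.imread('pics/t7.png')[105:265,150:510],(720,320)),cv2.resize(cv2.imread('pics/s7.png')[160:290,180:520],(720,275))]))
```

```text
(no output)
```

View pics/m7.png

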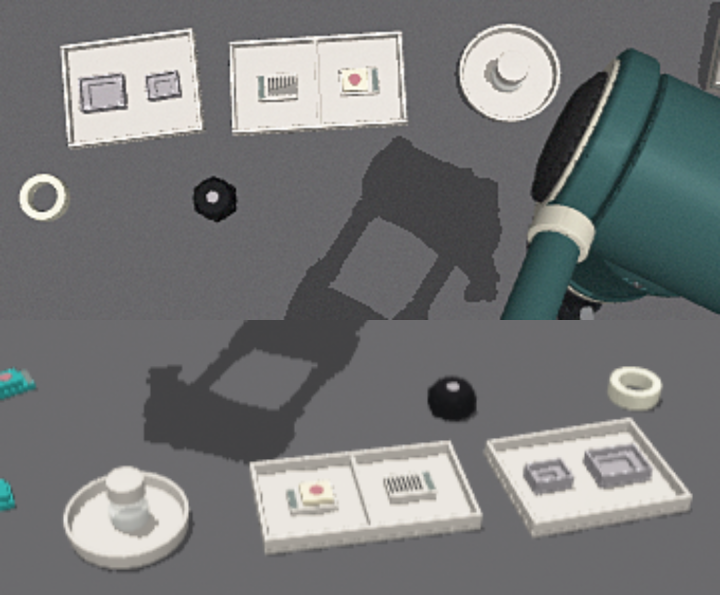

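All five pieces are in their trays: the jar stands upright in the dish at (512,65), one cassette lies in each bay, and the moulds are side by side. The tape and knob haven't moved.

```bash
python3 -c "
from bench import *
print(hand_in())"
```

```text
the job is handed in; nothing more can be done
None
```

All five pieces are sorted into their trays, the tape roll and clamp knob were left where they lay, and I handed the job in at about 29 s of the 102 s allowed.

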